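# Ready the toaster: tray home, browning wheel to 5, lever down

## Task

The toaster is loaded with bread. Push its crumb tray fully home and gently roll the numbered browning wheel on its top until the 5 stands uppermost, level with the marks; only when both are done, press the lever right down until it latches. Leave the things around the toaster where they are.

Things in the scene. Friction and masses are not known exactly. Their poses are not given: they have to be found in the camera images.
- toaster: Fixed steel two-slot toaster, 260 long (its x) x 165 wide (y) x 175 mm high, bread standing 41 mm out of it. Origin: centre of its underside on the worktop, z up. Its own -x end is the control end, turned roughly to the robot, with a black lever above the crumb tray's grip; the browning wheel stands out of the flat top near that end. Wheel, lever and grip lie on its centre line (y = 0).
- wheel_top (a point): Highest point of the browning wheel, mid-width, 188 mm up; it does not turn. Black thumbwheel, 68 mm across, 31 wide, axle along the toaster's y, rubber treads either side of white digits 1 to 7; its top 13 mm show. On a spring: sinks 3 mm under 4 N, 6 mm under 6 N, stops hard at 8 mm; over 15 N is rough. A fingertip pressing it 3 to 5 mm and drawn along rolls it without slip, 18 mm a step.
- browning_wheel (a joint): Turn of the browning wheel, rad: 0 with 1 uppermost, 0.524 more for each number, stops at 1 and at 7 (3.14); 5 is 2.094. It grows as the top of the wheel is drawn towards the control end (toaster's -x). A ball detent, about 1 N at the rim, pulls the released wheel to the nearest number. It starts at 1, 2 or 3.
- lever_pad (a point): Centre of the top of the lever's black thumb pad, 29 mm long (toaster x, 4 to 33 mm out from the end face), 42 wide, 14 thick; its top is 161 mm up at rest and moves straight down. A tool leaning about 20 degrees, its upper part away from the toaster, keeps clear of the toaster's top while it presses.
- lever (a joint): How far the lever is pressed down, m: 0 up, held by a spring. Past 0.039 it latches by itself; its stop is at 0.042, and latched it rests at about 0.038 with the bread lowered. Let go earlier it springs back. Takes 3 to 6 N. Once latched it cannot be raised.
- tray_grip (a point): Middle of the front face of the crumb tray's black grip bar, 56 mm wide (toaster y), 13 to 29 mm above the worktop (point 21 mm up). The face looks along the toaster's -x, 22 mm out from the end face when home. A tool leaning about 30 degrees, its upper part away from the toaster, keeps clear of end face and lever while it pushes.
- crumb_tray (a joint): How far the crumb tray sticks out, m: 0 fully home against its stop, 0.025 to 0.05 at the start. Slides along the toaster's x with about 1.2 N of friction and stays where it is left.
- mug_middle (a point): Bystander: striped mug, 86 mm across, 90 mm high, on the toaster's +y side; point half-way up inside the body.
- tomato_middle (a point): Bystander: tomato, 65 mm across, in front of the toaster to its -y side; point near its middle.
- lemon_middle (a point): Bystander: lemon, 78 x 55 x 56 mm, on the toaster's -y side; point at its middle.
- teaspoon_middle (a point): Bystander: metal teaspoon, 130 mm long, lying to the +y side of the tray in front of the toaster; point at its middle.

How it is judged:
On the way:
1. the crumb tray is home and the wheel stands at 5, with the lever still up (value of joint crumb_tray below 0.004 m and value of joint browning_wheel between 1.94 and 2.25 rad and value of joint lever below 0.01 m), for 0.2 s.
At the end, for the whole second after the job is handed in: Lever down and latched (over 34 mm), crumb tray home (within 4 mm), wheel at rest at 5 (within 0.15 rad); mug, tomato, lemon and teaspoon within 30 mm of where they stood; the wheel never felt more than 15 N (value of joint lever above 0.034 m and value of joint crumb_tray below 0.004 m and value of joint browning_wheel between 1.94 and 2.25 rad); the robot touches nothing.
It fails at once if the browning wheel is pressed with more than 15 N (contact force between any of the fingers, the arm and browning_wheel above 15 N).
It fails at once if the mug, tomato, lemon or teaspoon is moved more than 30 mm (distance of any of mug_middle, tomato_middle, lemon_middle, teaspoon_middle from where it was at the start of the episode above 0.03 m).
It also fails if it takes over 61 s, if anything falls off the work surface, if the arm or the gripper's body presses on something with over 40 N, if the wrist force passes 120 N, or if a joint passes its speed limit or range.

## Robot

A 6-joint arm with a two-finger parallel gripper is mounted at the origin on a cart in front of the work surface, level with it; the furniture and walls round the work are solid. World frame = base frame: x ahead of the robot, y to its left, z up, the work surface at z = 0. Lengths are in m, angles in rad, forces in N, time in s.
With the tool pointing down it reaches from about 0.375 to 0.9 m from the base axis. Payload 3.1 kg.
Tool frame: the origin (TCP) lies at the very end of the fingers, on their centre line; the grasp point (between the pads) lies 19 mm behind it; z points along the fingers, y is the line along which they close (so a half turn about z gives the same grasp; the last joint's range is limited). The gripper opens to 87 mm and grips with 3 to 60 N. Pads are 19 mm wide; open, the fingers measure 117 mm over their backs; the gripper's body (75 mm by 190 mm) begins 51 mm behind the grasp point.
Start: joints at [1.058, 0.527, 1.433, -0, 1.181, -0.178], TCP at [0.205, 0.59, 0.223] pointing down, gripper open.
Joint ranges: [-3.08, 3.08], [-0.75, 2.2], [0.22, 2.44], [-1.43, 4.57], [0, 2.65], [-2.85, 2.85]. Speed limits (rad/s): [2.79, 2.79, 3.14, 3.14, 3.14, 3.14].

## Interface

Orientations are given as a unit quaternion [w, x, y, z].
In Python, from cell import arm, fingers, snapshot, calibration, workorder gives the robot as it stands. Calls block until the motion is done:
- arm.move_to(position, orientation): joint-space move of the TCP to a pose.
- arm.move_straight(position, frame=None, vel=0.15, contact_N=None): straight line of the TCP; frame=None keeps the orientation; vel is the mean speed in m/s. With contact_N (N) it stops when the force on the tool has changed by that much, and returns True; else False.
- arm.set_joints(angles): joint-space move.
- fingers.command_gripper(opening): finger opening in m; the grip force is fixed at half the most; returns when the fingers have stopped.
- arm.wait(seconds).
- arm.ik(position, orientation): joint angles nearest the present ones, or None.
- snapshot(name): name is "side" or "top" or "wrist"; returns (picture, depth): 384x512x3 uint8, red, green, blue; 384x512 float32, m along the optical axis (not along the pixel's ray), 0 where there is no reading.
- calibration(name): a dict with "camera_matrix" (3x3 intrinsics, pixels), "R" (3x3) and "t" (3): a world point X has camera coordinates R X + t. Camera axes: x right, y down, z forward; pixel columns grow to the right and rows downward; lengths in m; the calibration is good to about 2 mm. A picture is of the moment at which its call begins: read the wrist's pose just before it. calibration takes no time and is no camera call; for the wrist camera it gives the pose at the moment of the call.
A pose or a line that the arm cannot do raises arm.MotionError and nothing moves.
- workorder.finish_job(): hands the job in; it is judged then, once.
Readings, each from a call of its own:
- arm.read_t(): time.
- arm.read_q(): joint angles.
- arm.read_joint_vel(): joint speeds.
- arm.read_joint_torque(): joint torques, N m.
- arm.read_tcp_pos(): TCP position.
- arm.read_eef_rot(): TCP orientation.
- arm.read_force(): force on the tool from outside, world axes, zero at the start.
- arm.read_torque(): the same for the moment, N m.
- arm.read_finger_gap(): finger opening in m.
- arm.read_grasp_force(): force on a finger pad.
Only numpy, scipy, OpenCV 4.12 (cv2) and the standard library are available. Lean on these libraries where they do the work, as an engineer would, in place of code of your own. Each camera call takes 0.05 s, during which the arm holds its last target. There are 200 camera calls.

## Working session

There is one attempt and no reset: what is moved stays moved. The work goes in short steps, each a Python script; the robot and the scene stay as the last script left them, time stands still between calls to the robot, and variables do not carry over. Pictures are saved under pics/ and viewed, at most 10 in all, crops included, and the job is handed in when it is done.

```bash
ls; mkdir -p pics
python3 - <<'E'
from cell import arm, fingers, snapshot, calibration
import numpy as np, cv2
for n in ("side","top"):
    p,d=snapshot(n); np.savez(f"pics/{n}0.npz",p=p,d=d)
    cv2.imwrite(f"pics/{n}0.png",p[:,:,::-1])
    c=calibration(n); print(n,c["camera_matrix"].round(1).tolist(),(-c["R"].T@c["t"]).round(3),c["R"].round(3).tolist())
a,b=[cv2.imread(f"pics/{n}0.png") for n in("side","top")]
cv2.imwrite("pics/both0.png",cv2.resize(np.vstack([a,b]),None,fx=.78,fy=.78))
print(arm.read_t())
E
```

```text
pics
side [[466.1, 0.0, 260.0], [0.0, 466.1, 193.5], [0.0, 0.0, 1.0]] [ 0.365 -1.01   0.931] [[0.973, -0.231, 0.023], [-0.121, -0.589, -0.799], [0.198, 0.774, -0.601]]
top [[484.1, 0.0, 253.8], [0.0, 484.1, 192.6], [0.0, 0.0, 1.0]] [-0.049 -0.225  1.058] [[0.309, -0.951, 0.012], [-0.765, -0.256, -0.591], [0.565, 0.173, -0.807]]
0.1
```

View pics/top0.png

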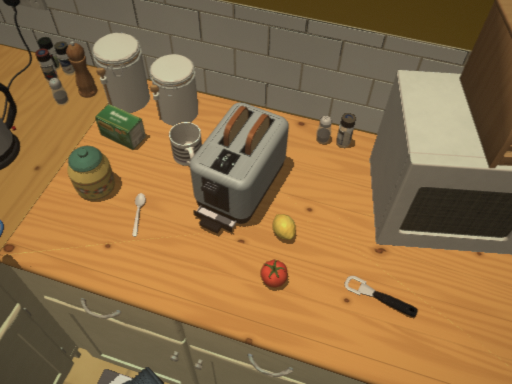

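View pics/side0.png

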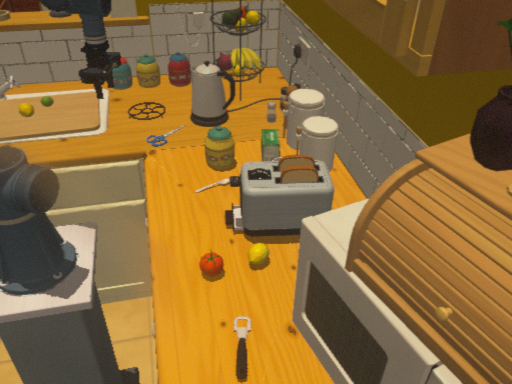

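Top view: toaster around (240,160), its control end with the tray grip at about (215,218), wheel near (228,160). Tomato (274,273), lemon (285,228), spoon (139,215), mug (185,141). I'll get the toaster pose from the depth at the top plane.

```bash
cat > h.py <<'E'
import numpy as np, cv2
from cell import calibration
def cloud(d,c):
    K,R,t=c["camera_matrix"],c["R"],np.asarray(c["t"]).ravel()
    v,u=np.mgrid[:384,:512]
    C=np.stack([(u-K[0,2])/K[0,0]*d,(v-K[1,2])/K[1,1]*d,d],-1)
    X=(C-t)@R; X[d<=0]=np.nan; return X
E
python3 - <<'E'
from h import *
pts=[]
for n,box in (("top",(180,95,295,235)),("side",(220,150,340,245))):
    z=np.load(f"pics/{n}0.npz"); X=cloud(z["d"],calibration(n)); p=z["p"].astype(int)
    x0,y0,x1,y1=box; S=X[y0:y1,x0:x1].reshape(-1,3); P=p[y0:y1,x0:x1].reshape(-1,3)
    m=(S[:,2]>.166)&(S[:,2]<.186)
    T=S[m]; r=cv2.minAreaRect(T[:,:2].astype(np.float32)*1000); print(n,"top rect",r,m.sum(),np.median(T[:,2]))
    m2=(S[:,2]>.09)&(S[:,2]<.14);r=cv2.minAreaRect(S[m2][:,:2].astype(np.float32)*1000); print("body",r)
    pts.append(T)
A=np.vstack(pts); r=cv2.minAreaRect(A[:,:2].astype(np.float32)*1000);print("both",r)
z=np.load("pics/top0.npz"); X=cloud(z["d"],calibration("top"))
for nm,(u,v) in dict(tom=(274,273),lem=(285,228),spoon=(138,215),mug=(185,141),grip=(215,220),wheel=(228,158)).items(): print(nm,X[v,u].round(3))
E
python3 - <<'E'
import cv2,numpy as np
p=np.load("pics/top0.npz")["p"][:,:,::-1]
q=np.load("pics/side0.npz")["p"][:,:,::-1]
cv2.imwrite("pics/crop1.png",np.hstack([cv2.resize(p[130:240,180:290],(400,400),interpolation=2),cv2.resize(q[140:250,220:330],(400,400),interpolation=2)]))
E
```

```text
top top rect ((700.623291015625, 46.730682373046875), (162.88729858398438, 274.31304931640625), 81.10385131835938) 4093 0.17538172025170784
body ((727.2811279296875, 129.6236114501953), (365.067626953125, 259.5040588378906), 73.17250061035156)
side top rect ((709.8070678710938, 38.226966857910156), (161.4191131591797, 255.83702087402344), 79.66179656982422) 2089 0.1734146046000154
body ((746.0245361328125, 128.69862365722656), (399.6231994628906, 274.09002685546875), 68.73513793945312)
both ((700.7283935546875, 43.97026062011719), (169.37551879882812, 275.3421936035156), 80.53471374511719)
tom [ 0.451 -0.124  0.054]
lem [ 0.579 -0.114  0.048]
spoon [0.524 0.265 0.003]
mug [0.791 0.243 0.018]
grip [0.555 0.061 0.033]
wheel [0.636 0.05  0.188]
```

View pics/crop1.png

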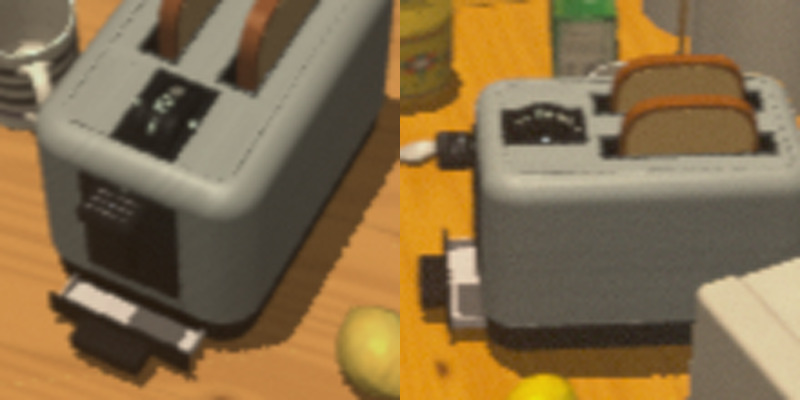

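The crop shows the tray pulled out with the grip in front, wheel in the black field, tip digit unreadable. Moving to a wrist view.

```bash
cat >> h.py <<'E'
from cell import arm, fingers, snapshot
from scipy.spatial.transform import Rotation as Ro
YAW=np.deg2rad(-9.5); C0=np.array([.703,.043])
def W(p,C=None,yaw=None):  # toaster -> world
    yaw=YAW if yaw is None else yaw; C=C0 if C is None else C
    c,s=np.cos(yaw),np.sin(yaw); return np.array([C[0]+c*p[0]-s*p[1],C[1]+s*p[0]+c*p[1],p[2]])
def ori(lean,s=1,turn=0):  # lean deg: upper part towards toaster -x ; tool y along toaster y*s (turn deg about tool z)
    a=np.deg2rad(lean); z=np.array([np.sin(a),0,-np.cos(a)]); y=np.array([0,s,0.]); x=np.cross(y,z)
    R=Ro.from_euler('z',YAW).as_matrix()@np.stack([x,y,z],1)@Ro.from_euler('z',turn,degrees=True).as_matrix()
    q=Ro.from_matrix(R).as_quat(); return q[[3,0,1,2]]
E
python3 - <<'E'
from h import *
c=calibration("wrist"); q=np.array(arm.read_eef_rot()); Rt=Ro.from_quat(q[[1,2,3,0]]).as_matrix(); p=np.array(arm.read_tcp_pos())
cam=-c["R"].T@c["t"]; print("cam in tool",(Rt.T@(cam-p)).round(3),"axis",(Rt.T@c["R"].T).round(3).tolist(), c["camera_matrix"][0])
print("tool",Rt.round(2).tolist())
for nm,pt,l in (("view",(-.13,0,.40),0),("view20",(-.2,0,.36),20),("wheel",(-.08,0,.184),0),("lever",(-.148,0,.119),20),("grip",(-.2,0,.025),30),("grip home",(-.152,0,.021),30)):
  for s in (1,-1):
    for t in (0,90): 
      r=arm.ik(W(pt),ori(l,s,t)); print(nm,s,t,None if r is None else np.round(r,2))
E
```

```text
cam in tool [ 0.083 -0.001 -0.161] axis [[0.001, -0.955, -0.298], [1.0, 0.001, -0.0], [0.0, -0.298, 0.955]] [297.03695127   0.         258.48484421]
tool [[-0.94, 0.33, -0.0], [0.33, 0.94, -0.0], [0.0, -0.0, -1.0]]
view 1 0 [-0.08  0.31  1.3  -0.    1.53 -1.49]
view 1 90 [-0.08  0.31  1.3  -0.    1.53  0.08]
view -1 0 [-0.08  0.31  1.3  -0.    1.53  1.66]
view -1 90 None
view20 1 0 [-0.04  0.09  1.75 -0.05  0.96 -1.43]
view20 1 90 [-0.04  0.09  1.75 -0.05  0.96  0.14]
view20 -1 0 [-0.04  0.09  1.75 -0.05  0.96  1.71]
view20 -1 90 None
wheel 1 0 [-0.09  0.57  1.47 -0.    1.1  -1.49]
wheel 1 90 [-0.09  0.57  1.47 -0.    1.1   0.08]
wheel -1 0 [-0.09  0.57  1.47 -0.    1.1   1.65]
wheel -1 90 None
lever 1 0 [-0.06  0.52  1.95 -0.11  0.33 -1.36]
lever 1 90 [-0.06  0.52  1.95 -0.11  0.33  0.21]
lever -1 0 [-0.06  0.52  1.95 -0.11  0.33  1.78]
lever -1 90 None
grip 1 0 [-0.03  0.78  2.23  3.32  0.39  1.52]
grip 1 90 None
grip -1 0 [-0.03  0.78  2.23  3.32  0.39 -1.62]
grip -1 90 [-0.03  0.78  2.23  3.32  0.39 -0.05]
grip home 1 0 [-0.04  0.78  2.12  3.36  0.28  1.46]
grip home 1 90 None
grip home -1 0 [-0.04  0.78  2.12  3.36  0.28 -1.68]
grip home -1 90 [-0.04  0.78  2.12  3.36  0.28 -0.11]
```

Run:
```python
from h import *
p=np.array(arm.read_tcp_pos()); arm.move_straight(p+[0,0,.17],vel=.3)
fingers.command_gripper(0.0)
arm.move_to(W((-.11,0,.36)),ori(0)); arm.move_straight(W((-.11,0,.27)),vel=.2)
c=calibration("wrist"); p,d=snapshot("wrist"); np.savez("pics/w1.npz",p=p,d=d,R=c["R"],t=c["t"],K=c["camera_matrix"])
cv2.imwrite("pics/w1.png",cv2.resize(p[:,:,::-1],(768,576),interpolation=2)); print(arm.read_t(),arm.read_q())
```

```text
5.3333 [-8.37509465e-02  4.39361937e-01  1.44499268e+00  4.77842841e-05
  1.25409343e+00 -1.48931833e+00]
```

View pics/w1.png

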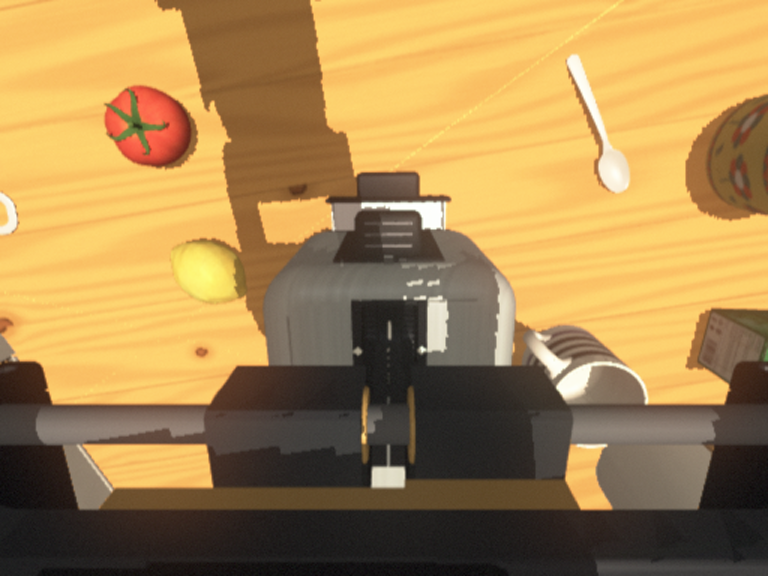

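View shows (768-wide) grip at (388,185), lever pad (388,232), white marks at (358,351)/(421,350), gripper hiding the wheel behind them. Moving the tool forward clears the wheel.

```bash
cat >> h.py <<'E'
def ray(u,v,z,c):
    K,R,t=c["camera_matrix"],np.asarray(c["R"]),np.asarray(c["t"]).ravel()
    o=-R.T@t; d=R.T@np.linalg.inv(K)@[u,v,1]; return o+d*(z-o[2])/d[2]
def look(f):
    c=calibration("wrist"); p,d=snapshot("wrist"); np.savez(f"pics/{f}.npz",p=p,d=d,R=c["R"],t=c["t"],camera_matrix=c["camera_matrix"]); return p,d,c
def T(X): # world->toaster
    c,s=np.cos(YAW),np.sin(YAW); dx,dy=X[0]-C0[0],X[1]-C0[1]; return np.array([c*dx+s*dy,-s*dx+c*dy,X[2]])
E
python3 - <<'E'
from h import *
arm.move_straight(W((-.03,0,.26)),vel=.2)
p,d,c=look("w2")
cv2.imwrite("pics/w2.png",np.hstack([cv2.resize(p[60:260,160:360,::-1],(500,500),interpolation=2),cv2.resize(p[:,:,::-1],(300,225)).repeat(1,0) if 0 else np.zeros((500,1,3),np.uint8)]))
z=np.load("pics/w1.npz"); c1=dict(R=z["R"],t=z["t"],camera_matrix=z["K"])
for nm,u,v,h in (("markR",358,351,.175),("markL",421,350,.175),("gripL",357,174,.029),("gripR",419,174,.029),("leverL",355,214,.161),("leverR",420,214,.161),("tomato",150,126,.035),("lemon",208,270,.028),("mugrim",602,388,.09)):
    X=ray(u/1.5,v/1.5,h,c1); print(nm,X.round(4),T(X).round(4))
E
```

```text
markR [0.6302 0.0356 0.175 ] [-0.0706 -0.0194  0.175 ]
markL [0.636 0.075 0.175] [-0.0714  0.0205  0.175 ]
gripL [0.5293 0.044  0.029 ] [-0.1715 -0.0277  0.029 ]
gripR [0.5382 0.0977 0.029 ] [-0.1715  0.0267  0.029 ]
leverL [0.5468 0.0484 0.161 ] [-0.155  -0.0205  0.161 ]
leverR [0.5532 0.0872 0.161 ] [-0.155   0.0189  0.161 ]
tomato [ 0.4623 -0.1195  0.035 ] [-0.2106 -0.2     0.035 ]
lemon [ 0.5924 -0.1101  0.028 ] [-0.0839 -0.1692  0.028 ]
mugrim [0.7381 0.2246 0.09  ] [0.0046 0.1849 0.09  ]
```

View pics/w2.png

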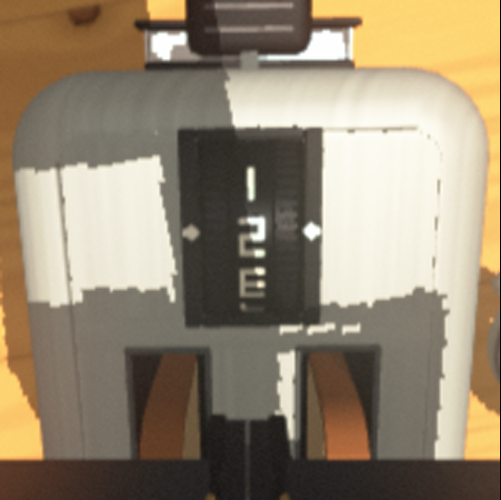

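2 stands at the marks (crop (252,235), marks at (191,232)/(312,231)), 1 towards the robot, 3 behind: three steps are needed. I'll do one stroke, then check.

```bash
cat >> h.py <<'E'
WX=-.071; VIEW=(-.03,0,.26)
def stroke(L=.018,zt=.184,a=None):
    a=L/2 if a is None else a
    arm.move_straight(W((WX+a,0,.20)),vel=.12)
    hit=arm.move_straight(W((WX+a,0,.183)),vel=.015,contact_N=2.0)
    z=arm.read_tcp_pos()[2]; f=arm.read_force()
    if hit: arm.move_straight(W((WX+a,0,max(z-.002,zt-.001))),vel=.015,contact_N=5)
    z2=arm.read_tcp_pos()[2]; f2=arm.read_force()
    s=arm.move_straight(W((WX+a-L,0,z2)),vel=.03,contact_N=9); f3=arm.read_force()
    arm.wait(.1); arm.move_straight(W((WX+a-L,0,.20)),vel=.1)
    print(hit,s,round(z,4),round(z2,4),np.round([f,f2,f3],1).tolist())
def crop(f):
    arm.move_straight(W((WX+.01,0,.26)),vel=.2); arm.move_straight(W(VIEW),vel=.2)
    p,d,c=look(f); cv2.imwrite(f"pics/{f}.png",cv2.resize(p[100:200,210:310,::-1],(300,300),interpolation=2))
E
python3 - <<'E'
from h import *
arm.move_straight(W((WX+.009,0,.26)),vel=.2)
print(np.round(arm.read_force(),2))
stroke()
crop("w3"); print(arm.read_t())
E
```

```text
[-0.18 -0.27 -0.63]
True False 0.1857 0.1839 [[1.4, -1.0, 2.4], [-0.0, 0.2, 3.8], [1.1, -1.1, 2.9]]
10.0167
```

View pics/w3.png

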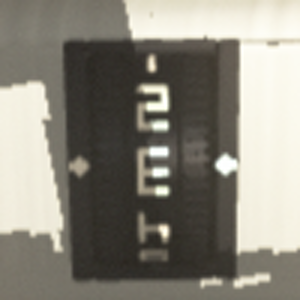

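The 3 now stands level with the marks, (152,168) against (80,166)/(226,164): one step per stroke. Two more.

Run:
```python
from h import *
arm.move_straight(W((WX+.009,0,.26)),vel=.2)
stroke(); stroke()
crop("w4"); print(arm.read_t())
for s in ((-.22,0,.12),(-.21,0,.018)): print(arm.ik(W(s),ori(30)))
```

```text
True False 0.1857 0.1839 [[0.5, -0.3, 2.2], [0.5, -1.3, 3.1], [1.7, -0.9, 3.4]]
True False 0.186 0.1842 [[0.2, -0.7, 2.7], [0.4, 0.5, 3.8], [-0.3, -1.0, 3.2]]
16.6833
[-0.01938599  0.50273685  2.2325946   3.71827399  0.13419333  1.12526519]
[-0.02364017  0.80318272  2.25330459  3.30887151  0.43950225  1.5424867 ]
```

View pics/w4.png

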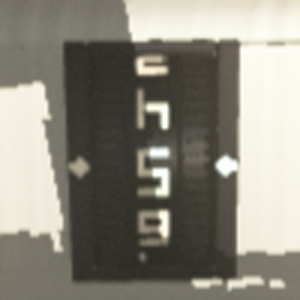

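The 5 is near the marks, about (152,177) against 165. I'll check the row extents of the digits numerically against the previous frame.

Run:
```python
from h import *
for f in ("w2","w3","w4"):
    p=np.load(f"pics/{f}.npz")["p"].astype(int)
    g=p.min(2)[100:200,255:270]; m=(g>120).astype(np.uint8)
    r=m.sum(1); print(f,"".join("%x"%min(15,x) for x in r))
    k=np.flatnonzero(np.diff(np.r_[0,r>0,0])); print(k.reshape(-1,2).tolist())
```

```text
w2 fffffffffff5000000000000000333333333333300000058b833369851117840000456224540000000000000000000000000
[[0, 12], [27, 40], [46, 63], [67, 75]]
w3 fffffffffffff9000012333200008a93337aa1117aa5000007ba82228b82226a500000000104432200000000000000000000
[[0, 14], [18, 24], [28, 44], [49, 65], [73, 74], [75, 80]]
w4 fffffffffffffb00000893ba90000001119aa5555520000007ab92228b744456540000394334632200000000000000000000
[[0, 14], [19, 25], [31, 43], [49, 66], [70, 80]]
```

3 then and 5 now occupy the same rows (49–65): the wheel is at 5. Now the tray.

Run:
```python
from h import *
arm.move_straight(W((-.11,0,.30)),vel=.3); arm.move_straight(W((-.25,0,.27)),vel=.3)
P=(-.25,0,.22); best=None
for l in range(0,45):
    r=arm.ik(W(P),ori(l))
    if r is not None and abs(r[3])<.8 and (best is None or r[4]<best[1][4]): best=(l,np.array(r))
print("near-straight",best[0],best[1].round(2)); arm.set_joints(best[1])
q=arm.ik(W(P),ori(30)); print(np.round(q,2)); arm.move_to(W(P),ori(30))
arm.move_straight(W((-.235,0,.10)),vel=.2); print(arm.move_straight(W((-.225,0,.018)),vel=.1,contact_N=6))
f0=arm.read_force(); h=arm.move_straight(W((-.140,0,.018)),vel=.04,contact_N=10)
print(h,T(arm.read_tcp_pos()).round(4),np.round(f0,1),np.round(arm.read_force(),1),arm.read_t())
```

```text
near-straight 34 [ 0.01  0.22  2.23 -0.75  0.14 -0.68]
[-0.01  0.21  2.18 -0.34  0.24 -1.1 ]Traceback (most recent call last):
  File "<stdin>", line 9, in <module>
cell.MotionError: the arm cannot follow that straight line within its joint ranges
```

Run:
```python
from h import *
for P in ((-.29,0,.2),(-.27,0,.18),(-.26,0,.16),(-.25,0,.14),(-.25,0,.10)):
    q=arm.ik(W(P),ori(30)); print(P,None if q is None else np.round(q,2))
print(T(arm.read_tcp_pos()),arm.read_t())
```

```text
(-0.29, 0, 0.2) [ 0.02  0.22  2.29 -0.67  0.15 -0.74]
(-0.27, 0, 0.18) [ 0.01  0.3   2.28 -1.05  0.1  -0.38]
(-0.26, 0, 0.16) [0.   0.37 2.28 4.45 0.09 0.41]
(-0.25, 0, 0.14) [-0.01  0.43  2.28  3.88  0.12  0.98]
(-0.25, 0, 0.1) [-0.01  0.56  2.32  3.45  0.26  1.41]
[-2.48598930e-01 -1.86276082e-04  2.20546191e-01] 19.1917
```

Run:
```python
from h import *
arm.move_to(W((-.27,0,.18)),ori(30)); arm.move_to(W((-.255,0,.14)),ori(30))
arm.move_straight(W((-.24,0,.08)),vel=.2); print(arm.move_straight(W((-.225,0,.018)),vel=.1,contact_N=6))
f0=arm.read_force(); h=arm.move_straight(W((-.140,0,.018)),vel=.04,contact_N=10)
print(h,T(arm.read_tcp_pos()).round(4),np.round(f0,1),np.round(arm.read_force(),1),arm.read_t())
```

```text
False
True [-1.54e-01  1.00e-04  1.69e-02] [-1.  -0.5  0.4] [-0.3 -0.4  0.2] 27.2417
```

Run:
```python
from h import *
h=arm.move_straight(W((-.145,0,.018)),vel=.03,contact_N=18); print(h,T(arm.read_tcp_pos()).round(4))
arm.move_straight(W((-.225,0,.02)),vel=.15); arm.move_straight(W((-.255,0,.14)),vel=.2)
arm.move_to(W((-.27,0,.18)),ori(30)); arm.move_to(W((-.20,0,.26)),ori(20))
p,d,c=look("w5"); s,_=snapshot("side"); print(arm.read_t(),arm.read_q())
cv2.imwrite("pics/w5.png",np.hstack([cv2.resize(p[:,:,::-1],(400,300)),cv2.resize(s[140:230,210:330,::-1],(400,300),interpolation=2)]))
for P in ((-.139,0,.2),(-.139,0,.17),(-.139,0,.115)): 
    q=arm.ik(W(P),ori(20)); print(None if q is None else np.round(q,2))
```

```text
True [-0.154   0.      0.0159]
35.8083 [-0.04413483  0.2127278   1.91083296 -0.06721054  0.67514592 -1.40403706]
[-0.06  0.38  1.86 -0.07  0.56 -1.41]
[-0.06  0.44  1.88 -0.08  0.48 -1.4 ]
[-0.06  0.54  1.93 -0.11  0.33 -1.37]
```

View pics/w5.png

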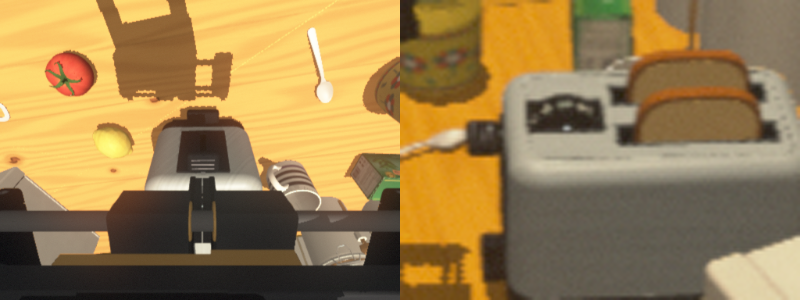

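Tray is flush (no metal showing, same stop twice), lever still up, bystanders in place. Pressing the lever.

Run:
```python
from h import *
arm.move_straight(W((-.140,0,.20)),vel=.15); z=arm.read_force()
h=arm.move_straight(W((-.140,0,.114)),vel=.04,contact_N=16)
print(h,T(arm.read_tcp_pos()).round(4),np.round(z,1),np.round(arm.read_force(),1))
arm.wait(.2); arm.move_straight(W((-.140,0,.22)),vel=.15); arm.move_straight(W((-.24,0,.30)),vel=.25)
p,d,c=look("w6"); s,_=snapshot("side"); print(arm.read_t())
t,_=snapshot("top")
cv2.imwrite("pics/w6.png",np.hstack([cv2.resize(t[95:245,170:300,::-1],(300,346)),cv2.resize(s[140:230,210:330,::-1],(461,346),interpolation=2)]))
```

```text
True [-0.1399  0.      0.1222] [-0.2  0.4  0.7] [-3.2  0.5  8.8]
40.0333
```

View pics/w6.png

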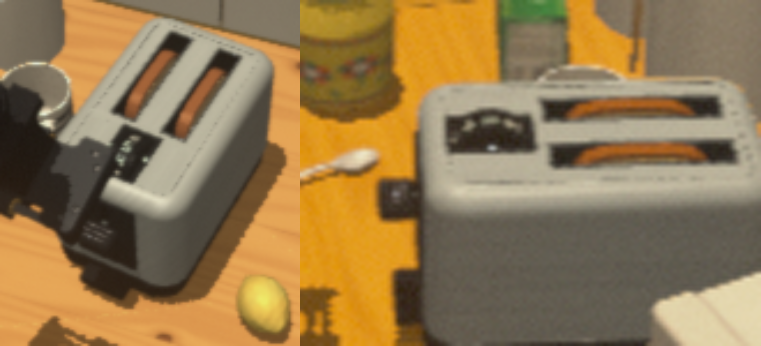

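The bread is lowered and the lever is down at (400,200), with the arm clear. The tray grip at (407,295) is close in, and the lemon and spoon are in place. Handing in.

```bash
python3 -c "
from cell import workorder; print(workorder.finish_job())"
```

```text
the job is handed in; nothing more can be done
None
```

The job is handed in: crumb tray pushed home against its stop, browning wheel rolled from 2 to 5, then the lever pressed to its stop and staying down with the bread lowered; tomato, lemon, mug and spoon looked undisturbed in the pictures, and no verdict came back.

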